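# Seat a bayonet filter cell and hold it home

### The job

Lift the loose dust cover off the filter holder by its knob and stand it, open side down, in the shallow steel tray. Then take hold of the knurled collar on the holder, turn it until its hidden keyways drop over the lugs inside, push it fully home against the spring ring and finish still holding it there: it must stay pushed home, with your gripper on it, when the program ends. Leave the conical flask, the vial and the beaker where they stand.

Things in the scene. Friction and masses are not known exactly. Their poses are not given: they have to be found in the camera images.
- holder_shoulder (a point): Centre of the top of the column of the fixed upright steel holder, 60 mm above the worktop; z = its upright axis. Foot 90 mm across, 8 mm thick, column 52 mm across; a hose barb at height 30 mm sticks out to 42 mm from the axis. On the shoulder, inside the collar, stands a 31 mm spigot with three hidden lugs 120 degrees apart.
- seat_ring (a joint): Sprung steel ring 53 mm across on the shoulder, under the collar. 0 = free, its top 5 mm above the shoulder; 0.005 = level with it (collar home). It pushes up with 3.5 N at 0 and 7 N at 0.005. With the keyways over the lugs the collar goes down 8 mm, 3 mm freely and 5 mm against this ring, until its edge meets the shoulder; let go, it rises 5 mm.
- collar_mid (a point): Centre, half-way up, of the loose knurled aluminium collar: 57 mm across, 34 mm high, top closed, 0.12 kg. At first it rests on the lugs, its lower edge 8 mm above the shoulder. Its three inner keyways are hidden and follow from no given orientation: they meet the lugs after 25 to 80 degrees clockwise seen from above (40 to 95 the other way), with 6 degrees of play each way.
- cover_mid (a point): Centre, half-way up, of the loose grey plastic dust cover, 60 mm high, 0.06 kg: a cap 68 mm across (62 inside), skirt edge 30 mm below this point, flat top at this point, and above it a knob 20 mm across, 30 mm high. At first it sits over the collar, roof (4 mm thick) on the collar's top, this point 46 mm above the shoulder; lift it 40 mm to clear.
- tray_in (a point): Centre of the inner floor (3 mm above the worktop) of the fixed shallow steel tray, 116 mm square outside, 110 mm inside, rim 14 mm above the worktop; x and y along its sides. Empty at the start.
- flask: Loose glass conical flask, 60 mm across, 82 mm high, origin at the centre of its underside. A bystander: leave it.
- vial: Loose small screw-cap sample vial, 25 mm across, 52 mm high, origin at the centre of its underside. A bystander: leave it.
- beaker: Loose glass beaker, 56 mm across, 68 mm high, origin at the centre of its underside. A bystander: leave it.
There are look-alikes about, which are no part of the job. What is shaped like the part that bears cover_mid but red is not meant.

How it is judged:
On the way, in this order (a step that is already met when the one before it is completed fails the run):
1. the cover stands in the tray, open side down, let go (horizontal distance between cover_mid and tray_in below 0.032 m and z of cover_mid in the frame of tray_in below 0.032 m and angle between cover_mid's own z axis and vertical below 0.12 rad and contact force between each of the arm, the fingers and cover below 0.1 N), for 0.2 s.
2. the collar has dropped over the lugs and is pushed home (z of collar_mid in the frame of holder_shoulder below 0.019 m and horizontal distance between collar_mid and holder_shoulder below 0.003 m and angle between collar_mid's own z axis and vertical below 0.06 rad and value of joint seat_ring above 0.0035 m), for 0.2 s.
At the end, for the whole second after the job is handed in: The cover stands released and flat in the tray, open side down, within 32 mm of its centre; the collar is over the lugs and home (lower edge within 2 mm of the shoulder, upright, spring ring pressed at least 3.5 of 5 mm) and the robot still holds it there with over 2 N (all of step 1 and all of step 2 and linear speed of cover below 0.02 m/s and contact force between any of the fingers, the arm and collar above 2 N); the arm keeps its last pose, push and grip.
It fails at once if the conical flask is knocked over or shifted by more than 30 mm (distance of flask from where it was at the start of the episode above 0.03 m or angle between flask's own z axis and vertical above 0.5 rad).
It fails at once if the vial is knocked over or shifted by more than 30 mm (distance of vial from where it was at the start of the episode above 0.03 m or angle between vial's own z axis and vertical above 0.5 rad).
It fails at once if the beaker is knocked over or shifted by more than 30 mm (distance of beaker from where it was at the start of the episode above 0.03 m or angle between beaker's own z axis and vertical above 0.5 rad).
It also fails if it takes over 64 s, if anything falls off the work surface, if the arm or the gripper's body presses on something with over 40 N, if the wrist force passes 120 N, or if a joint passes its speed limit or range.

### The arm

A 6-joint arm with a two-finger parallel gripper is mounted at the origin on a cart in front of the work surface, level with it; the furniture and walls round the work are solid. World frame = base frame: x ahead of the robot, y to its left, z up, the work surface at z = 0. Lengths are in m, angles in rad, forces in N, time in s.
With the tool pointing down it reaches from about 0.35 to 0.775 m from the base axis. Payload 5.5 kg.
Tool frame: the origin (TCP) lies at the very end of the fingers, on their centre line; the grasp point (between the pads) lies 19 mm behind it; z points along the fingers, y is the line along which they close (so a half turn about z gives the same grasp; the last joint's range is limited). The gripper opens to 85 mm and grips with 20 to 120 N. Pads are 22 mm wide; open, the fingers measure 114 mm over their backs; the gripper's body (76 mm by 85 mm) begins 54 mm behind the grasp point. The pads swing forward as they close: fully open they stand 13 mm farther back than shut.
Start: joints at [-1.296, 0.313, 0.046, 1.304, 0, 1.431], TCP at [0.232, -0.526, 0.231] pointing down, gripper open.
Joint ranges: [-2.76, 2.76], [-0.86, 1.69], [-1.03, 1.26], [-2.2, 2.34], [-1.47, 1.5], [-3.14, 3.14]. Speed limits (rad/s): [2.57, 2.57, 3.14, 3.14, 3.14, 3.14].

### API

Orientations are given as a unit quaternion [w, x, y, z].
In Python, from workcell import env, cams, ticket, spotter gives the robot as it stands.
- The arm moves only by the tool jog_arm, never from a script. Its argument "increments" is a list that holds one entry, the list of rows, each a list of 7 numbers: the shift along the tool's x, y, z in units of 0.25 m (1.0 is 0.25 m), then the turn, a rotation vector about the tool's x, y, z in units of 180 degrees (1.0 is 180 degrees), then the closure in counts, from 0 (fully open) to 255 (shut). A call has 1 to 20 rows; each row shifts and turns the commanded pose from where the row before left it, along the tool's axes as they then stand; what a row does not reach is not made up. A row lasts 1/10 s, in which the tool goes at most 50 mm and 8.59 degrees, less where a joint would pass 70% of its speed; a pose out of reach is approached as far as the arm can. A call with a number of a shift or a turn outside -1 to 1 is refused whole. A call with a gripper value outside its range is refused whole. The fingers move at their own pace and stop on an object; "force" is the grip in N (left out, the last holds). Time passes only in rows, so rows that do not move let the fingers close. It gives the time, the measured TCP pose, the force, the opening and the grip force at its end, in the units of the state.
- env.get_state(): the state, without advancing time (a new reading comes with each control period).
- cams.read_camera(name): name is "side" or "top" or "wrist"; returns a dict with "pixels" (400x640x3 uint8, red, green, blue), "fx", "fy", "cx", "cy" (pixels), "xyz" and "attitude" of the camera in the world; the wrist camera has in their place "mount" (4x4, takes a point from camera to tool coordinates, whose origin is the TCP and whose axes are the flange's). Camera axes: x right, y down, z forward; pixel columns grow to the right and rows downward; lengths in m; the calibration is good to about 2 mm. A picture is of the moment at which its call begins: read the wrist's pose just before it. There is no depth.
- ticket.hand_in(): hands the job in; it is judged then, once.
Trained networks look in the newest picture that a camera, given by its name, has taken for a name from the list of things; names that differ only in an ending like _2 or _b are one class to them, and where a whole thing is asked for, a point or a joint stands for the part that bears it (a point fixed in the world has none). Each returns a list of dicts, best first, with "conf" (0 to 1); they miss things now and then, are a little off and sometimes report something else, mostly with a low value. They report only what shows in the picture. A call takes as long as a camera call. They do not tell look-alikes from the thing itself.
- spotter.find_in(target, camera): "uv" ([column, row] in pixels, amid what is visible of it).
- spotter.cut_out(target, camera): "region" (400x640 bool, what is visible of it) and "uv" ([column, row] in pixels, amid what is visible of it).
- spotter.landmark_of(target, camera): "uv" ([column, row] in pixels: a listed point, or the origin of a listed thing).
The state is a dict: "clock": time; "joint_pos": joint angles; "qvel": joint speeds; "tau": joint torques, N m; "tcp_pos": TCP position; "orientation": TCP orientation; "wrist_force": force on the tool from outside, world axes, zero at the start; "ft_torque": the same for the moment, N m; "finger_gap": finger opening in m; "grip_force": force on a finger pad.
Only numpy, scipy, OpenCV 4.12 (cv2) and the standard library are available. Lean on these libraries where they do the work, as an engineer would, in place of code of your own. Each camera call takes 0.05 s, during which the arm holds its last target. There are 200 camera calls.

## Working session

There is one attempt and no reset: what is moved stays moved. The work goes in short steps, Python scripts to look and compute and a tool call to move; the robot and the scene stay as the last step left them, time stands still between calls to the robot, and variables do not carry over. Pictures are saved under pics/ and viewed, at most 10 in all, crops included, and the job is handed in when it is done.

Besides the shell and the picture viewer there is one more tool, called after "Call:" as name([rows], argument=value, ...), one row to a line, values as JSON. jog_arm: Moves the arm, as the interface text tells. Shifts and turns lie within -1 to 1; 1 stands for 0.25 m of shift or 180 degrees of turn. Its arguments: {"type":"object","properties":{"increments":{"type":"array"},"force":{"type":"number"}},"required":["increments"]}

```bash
mkdir -p pics; ls; cat > h.py <<'E'
import numpy as np, cv2
from scipy.spatial.transform import Rotation as R
from workcell import env,cams,ticket,spotter
def q2R(q): return R.from_quat(np.roll(q,-1)).as_matrix()
def shot(n):
    s=env.get_state(); c=cams.read_camera(n)
    if n=="wrist":
        M=np.array(c["mount"]); Rt=q2R(s["orientation"])
        c["Rw"]=Rt@M[:3,:3]; c["pw"]=np.array(s["tcp_pos"])+Rt@M[:3,3]
    else:
        a=np.array(c["attitude"]); c["Rw"]=q2R(a) if a.shape==(4,) else a; c["pw"]=np.array(c["xyz"])
    return c
def save(c,f): cv2.imwrite("pics/"+f,c["pixels"][:,:,::-1])
def ray(c,uv):
    d=c["Rw"]@np.array([(uv[0]-c["cx"])/c["fx"],(uv[1]-c["cy"])/c["fy"],1]); return c["pw"],d
def atz(c,uv,z):
    p,d=ray(c,uv); return p+d*(z-p[2])/d[2]
def tri(rs):
    A=0;b=0
    for p,d in rs:
        d=d/np.linalg.norm(d);P=np.eye(3)-np.outer(d,d);A=A+P;b=b+P@p
    return np.linalg.solve(A,b)
E
python3 - <<'E'
from h import *
np.set_printoptions(precision=4,suppress=True)
Z={"holder_shoulder":.06,"collar_mid":.085,"cover_mid":.106,"tray_in":.003,"flask":0,"vial":0,"beaker":0}
ims=[]
for n in ["top","side"]:
    c=shot(n); save(c,n+"0.png"); print(n,c["pw"],c["fx"],c["Rw"][:,2])
    for t,z in Z.items():
        for d in spotter.landmark_of(t,n)[:4]:
            print(t,round(d["conf"],2),np.round(d["uv"],1),atz(c,d["uv"],z))
print(env.get_state())
E
```

```text
pics
top [0.439  0.0131 0.9512] 423.4621791184347 [ 0.1405 -0.0111 -0.99  ]
holder_shoulder 0.81 [261.5 242. ] [0.4783 0.1246 0.06  ]
cover_mid 0.58 [198.5 213.7] [0.5319 0.2461 0.106 ]
cover_mid 0.57 [258.9 241.4] [0.4774 0.124  0.106 ]
cover_mid 0.23 [315.3 210.6] [0.5397 0.0125 0.106 ]
tray_in 0.59 [409.8 237.9] [ 0.4918 -0.1997  0.003 ]
flask 0.4 [321.9 263.5] [ 0.4341 -0.0031  0.    ]
vial 0.47 [322.4 261.3] [ 0.4389 -0.0042  0.    ]
beaker 0.85 [264.7 152.1] [0.6872 0.1298 0.    ]
side [ 0.5113 -0.8618  0.4893] 469.87768145751625 [ 0.056   0.9137 -0.4026]
holder_shoulder 0.92 [286.2 185.6] [0.4806 0.1395 0.06  ]
collar_mid 0.4 [286.2 175.3] [0.4819 0.141  0.085 ]
cover_mid 0.68 [285.6 169.6] [0.4818 0.1232 0.106 ]
cover_mid 0.57 [310.2 175.2] [0.5354 0.0836 0.106 ]
flask 0.79 [318.4 234.7] [0.5465 0.0085 0.    ]
vial 0.75 [264.8 234.1] [0.4329 0.0227 0.    ]
beaker 0.63 [283.8 183.3] [0.4697 0.2957 0.    ]
beaker 0.28 [265.8 237.7] [0.4358 0.0069 0.    ]
{'clock': 0.8, 'joint_pos': array([-1.2956,  0.3132,  0.0461,  1.3036, -0.    ,  1.4312]), 'qvel': array([ 0.0002,  0.0001, -0.0005,  0.0018, -0.0008,  0.0022]), 'tau': array([ -0.0003, -48.039 ,  29.8796,  -0.0002,  -0.    ,  -0.    ]), 'tcp_pos': array([ 0.2317, -0.5263,  0.2314]), 'orientation': array([ 0.0001,  0.9786,  0.2059, -0.    ]), 'wrist_force': array([ 0.0558, -0.759 , -0.8592]), 'ft_torque': array([-0.0019,  0.0045,  0.0084]), 'grip_force': 0.0, 'finger_gap': 0.08526133888305187}
```

View pics/top0.png

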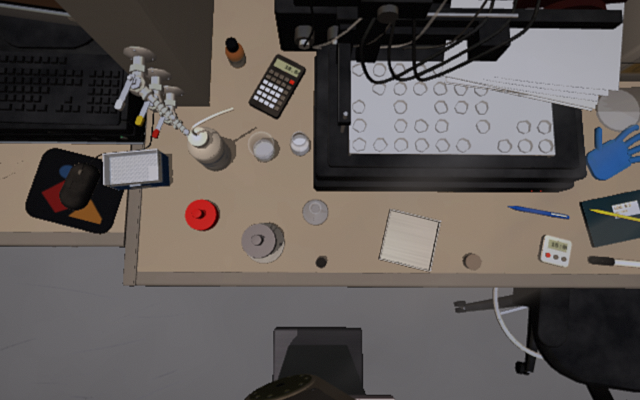

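View pics/side0.png

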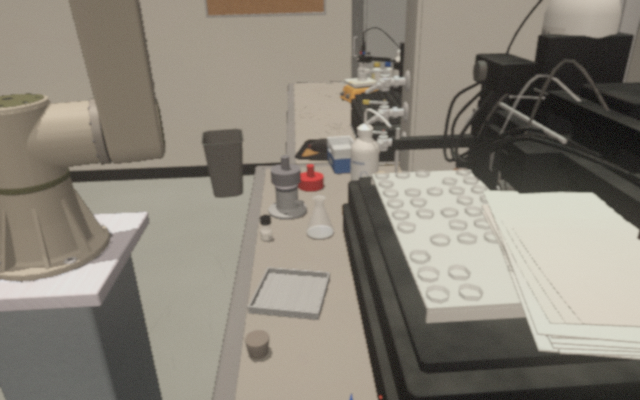

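The top view shows the grey cover at about (259,241), the red look-alike at (201,214), the flask at (315,211), the vial at (321,262), the beaker at (264,148) and the tray at (409,239). The side view agrees. The top and side estimates for the cover agree to about 4 mm, at (0.479, 0.1235). I'll move above it and look from close by.

Call:
jog_arm([
  [[0,0,-0.0234,0,0,-0.0417,0],[0,0,-0.0234,0,0,-0.0417,0],[0,0,-0.0234,0,0,-0.0417,0],[0,0,-0.0234,0,0,-0.0417,0],[0,0,-0.0234,0,0,-0.0417,0],[0,0,-0.0234,0,0,-0.0417,0],[0,0,-0.0234,0,0,-0.0417,0],[0,0,-0.0234,0,0,-0.0417,0],[0,0,-0.0234,0,0,-0.0417,0],[0,0,-0.0234,0,0,-0.0417,0],[0,0,-0.0234,0,0,-0.0417,0],[0,0,-0.0234,0,0,-0.0417,0],[0,0,0,0,0,0,0]],
])

```text
clock: 2.1
tcp_pos: [0.2318, -0.5266, 0.3024]
orientation: [0.001, 0.546, 0.838, -0.001]
wrist_force: [0.3, -0.6, 1.3]
finger_gap: 0.0855
grip_force: 0.0
```

Call:
jog_arm([
  [[0.05,0.05,0,0,0,0,0],[0.1,0.1,0,0,0,0,0],[0.11,0.11,0,0,0,0,0],[0.11,0.11,0,0,0,0,0],[0.11,0.11,0,0,0,0,0],[0.11,0.11,0,0,0,0,0],[0.11,0.11,0,0,0,0,0],[0.11,0.11,0,0,0,0,0],[0.11,0.11,0,0,0,0,0],[0.11,0.11,0,0,0,0,0],[0.11,0.11,0,0,0,0,0],[0.11,0.11,0,0,0,0,0],[0.11,0.11,0,0,0,0,0],[0.11,0.11,0,0,0,0,0],[0.11,0.11,0,0,0,0,0],[0.11,0.11,0,0,0,0,0],[0.11,0.11,0,0,0,0,0],[0.11,0.1,0,0,0,0,0],[0.05,0.03,0,0,0,0,0],[0,0,0,0,0,0,0]],
])

```text
clock: 4.1
tcp_pos: [0.4748, 0.1184, 0.3009]
orientation: [-0.0, 0.545, 0.838, -0.0]
wrist_force: [-0.4, -0.2, -0.8]
finger_gap: 0.0854
grip_force: 0.0
```

```bash
cat > look.py <<'E'
from h import *
import sys
np.set_printoptions(precision=4,suppress=True)
f=sys.argv[1]; z=float(sys.argv[2])
c=shot("wrist"); save(c,f); s=env.get_state()
print(s["clock"],s["tcp_pos"],s["orientation"],s["joint_pos"],c["pw"],c["Rw"][:,2])
for a in sys.argv[3:]:
    for d in spotter.landmark_of(a,"wrist")[:3]:
        print(a,round(d["conf"],2),d["uv"],atz(c,d["uv"],z))
E
python3 look.py w1.png 0.106 cover_mid
```

```text
4.15 [0.4746 0.1173 0.3011] [-0.0002  0.5457  0.838  -0.0006] [ 0.0782  0.1345 -0.0131  1.4242 -0.0006  1.2328] [0.4421 0.1919 0.4427] [ 0.1263 -0.2894 -0.9488]
cover_mid 0.78 [320.9, 164.3] [0.4799 0.1232 0.106 ]
cover_mid 0.68 [417.5, 63.1] [0.5236 0.2501 0.106 ]
```

View pics/w1.png

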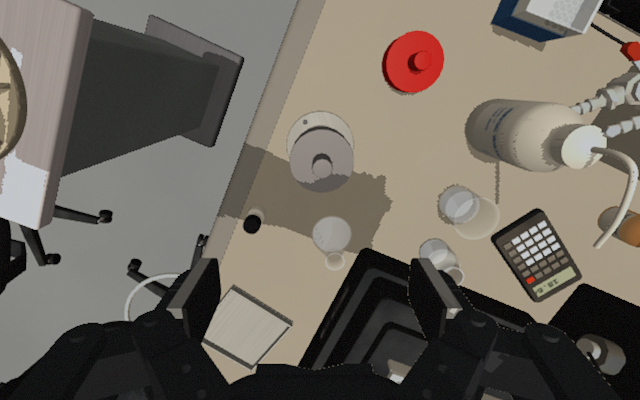

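The wrist picture shows the grey cover at (321,164), the red one at (414,62), and the vial, flask and tray where I expected them. The cover comes out at (0.480, 0.1232), which agrees with the other views. Next I'll descend, grip the knob and lift.

Call:
jog_arm([
  [[0.0064,0.0146,0.04,0,0,0,0],[0.0064,0.0146,0.08,0,0,0,0],[0,0,0.1,0,0,0,0],[0,0,0.1,0,0,0,0],[0,0,0.1,0,0,0,0],[0,0,0.1,0,0,0,0],[0,0,0.1,0,0,0,0],[0,0,0.08,0,0,0,0],[0,0,0.04,0,0,0,0],[0,0,0.02,0,0,0,0],[0,0,0,0,0,0,0],[0,0,0,0,0,0,120],[0,0,0,0,0,0,180],[0,0,0,0,0,0,230],[0,0,0,0,0,0,255],[0,0,0,0,0,0,255],[0,0,0,0,0,0,255],[0,0,0,0,0,0,255],[0,0,0,0,0,0,255],[0,0,0,0,0,0,255]],
], force=40)

```text
clock: 6.2
tcp_pos: [0.4808, 0.1229, 0.1119]
orientation: [0.0, 0.546, 0.838, 0.0]
wrist_force: [-0.0, 0.4, 4.7]
finger_gap: 0.0184
grip_force: 39.2
```

Call:
jog_arm([
  [[0,0,-0.02,0,0,0,255],[0,0,-0.04,0,0,0,255],[0,0,-0.06,0,0,0,255],[0,0,-0.06,0,0,0,255],[0,0,-0.06,0,0,0,255],[0,0,-0.08,0,0,0,255],[0,0,-0.08,0,0,0,255],[0,0,-0.06,0,0,0,255],[0,0,0,0,0,0,255]],
])

```text
clock: 7.1
tcp_pos: [0.4817, 0.1229, 0.2289]
orientation: [0.002, 0.546, 0.838, 0.001]
wrist_force: [0.8, -0.4, -1.2]
finger_gap: 0.0183
grip_force: 39.2
```

```bash
python3 look.py w2.png 0.003 tray_in; python3 - <<'E'
from h import *
a=cv2.imread("pics/w2.png"); c=shot("side"); b=c["pixels"][100:300,180:380,::-1]
cv2.imwrite("pics/m2.png",np.hstack([a,cv2.copyMakeBorder(b,0,200,0,0,cv2.BORDER_CONSTANT)])[:,240 if 0 else 40:])
E
```

```text
7.15 [0.481  0.1228 0.2275] [0.0009 0.5458 0.8379 0.0006] [ 0.0883  0.1607 -0.1612  1.2467 -0.0001  1.243 ] [0.4483 0.1964 0.3706] [ 0.1307 -0.2892 -0.9483]
tray_in 0.81 [227.5, 364.0] [ 0.4885 -0.197   0.003 ]
```

View pics/m2.png

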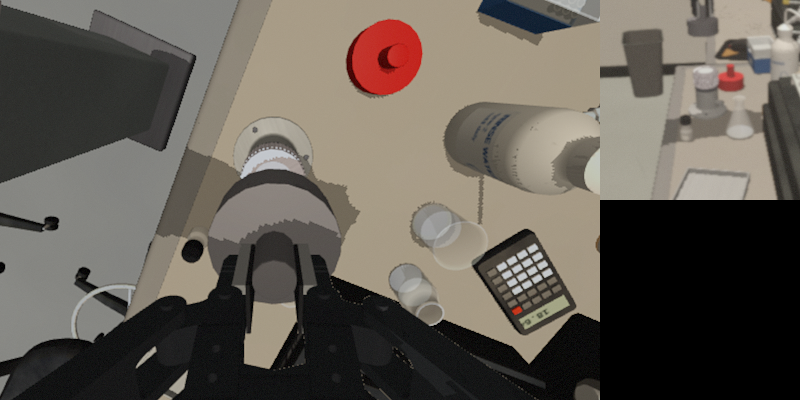

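The cover hangs upright from the gripper at about (275,230) in the crop, and the collar is uncovered at about (275,155). The tray is at (0.489, -0.198).

Call:
jog_arm([
  [[-0.04,-0.016,0,0,0,0,255],[-0.08,-0.033,0,0,0,0,255],[-0.1,-0.041,0,0,0,0,255],[-0.1,-0.041,0,0,0,0,255],[-0.1,-0.041,0,0,0,0,255],[-0.1,-0.041,0,0,0,0,255],[-0.1,-0.041,0,0,0,0,255],[-0.1,-0.041,0,0,0,0,255],[-0.1,-0.041,0,0,0,0,255],[-0.1,-0.041,0,0,0,0,255],[-0.1,-0.041,0,0,0,0,255],[-0.09,-0.037,0,0,0,0,255],[-0.05,-0.02,0,0,0,0,255],[-0.029,-0.01,0,0,0,0,255],[0,0,0,0,0,0,255],[0,0,0,0,0,0,255]],
])

```text
clock: 8.85
tcp_pos: [0.4894, -0.1974, 0.2263]
orientation: [-0.0, 0.546, 0.838, 0.0]
wrist_force: [0.2, -0.1, -1.0]
finger_gap: 0.0188
grip_force: 39.2
```

```bash
python3 look.py w3.png 0.003 tray_in; python3 - <<'E'
from h import *
t=shot("top"); print(env.get_state()["tcp_pos"])
for d in spotter.landmark_of("tray_in","top"): print(d, atz(t,d["uv"],.003))
for d in spotter.landmark_of("cover_mid","top"): print(d, atz(t,d["uv"],.222))
E
```

```text
8.9 [ 0.4895 -0.1972  0.2264] [-0.0003  0.5454  0.8382  0.0001] [-0.5353  0.2234 -0.086   1.262   0.0002  0.6185] [ 0.4567 -0.124   0.3681] [ 0.1264 -0.2887 -0.949 ]
tray_in 0.94 [315.9, 163.2] [ 0.492  -0.1994  0.003 ]
[ 0.48965159 -0.1971241   0.22657612]
{'uv': [406.1, 238.0], 'conf': 0.76} [ 0.49156576 -0.19136011  0.003     ]
{'uv': [261.6, 243.7], 'conf': 0.57} [0.47702194 0.13142893 0.003     ]
{'uv': [436.8, 237.3], 'conf': 0.83} [ 0.48094327 -0.19723589  0.222     ]
{'uv': [200.1, 214.6], 'conf': 0.82} [0.51764181 0.21126902 0.222     ]
{'uv': [263.4, 150.4], 'conf': 0.33} [0.63236378 0.10492928 0.222     ]
{'uv': [262.4, 240.5], 'conf': 0.2} [0.47371324 0.10285457 0.222     ]
```

Call:
jog_arm([
  [[0,0,0.04,0,0,0,255],[0,0,0.08,0,0,0,255],[0,0,0.1,0,0,0,255],[0,0,0.1,0,0,0,255],[0,0,0.1,0,0,0,255],[0,0,0.1,0,0,0,255],[0,0,0.08,0,0,0,255],[0,0,0.06,0,0,0,255],[0,0,0.04,0,0,0,255],[0,0,0.02,0,0,0,255],[0,0,0.01,0,0,0,255],[0,0,0.008,0,0,0,255],[0,0,0.004,0,0,0,255],[0,0,0,0,0,0,255],[0,0,0,0,0,0,255]],
])

```text
clock: 10.6
tcp_pos: [0.4899, -0.1983, 0.0414]
orientation: [0.0, 0.546, 0.838, -0.0]
wrist_force: [0.3, -0.4, -1.5]
finger_gap: 0.0182
grip_force: 39.2
```

Call:
jog_arm([
  [[0,0,0.004,0,0,0,255],[0,0,0.004,0,0,0,255],[0,0,0.002,0,0,0,255],[0,0,0,0,0,0,255]],
])

```text
clock: 11.0
tcp_pos: [0.4899, -0.1982, 0.039]
orientation: [0.0, 0.546, 0.838, 0.0]
wrist_force: [-1.5, 0.4, 4.0]
finger_gap: 0.0189
grip_force: 39.7
```

Call:
jog_arm([
  [[0,0,0,0,0,0,180],[0,0,0,0,0,0,100],[0,0,0,0,0,0,40],[0,0,0,0,0,0,0],[0,0,0,0,0,0,0],[0,0,0,0,0,0,0],[0,0,0,0,0,0,0],[0,0,-0.04,0,0,0,0],[0,0,-0.08,0,0,0,0],[0,0,-0.1,0,0,0,0],[0,0,-0.1,0,0,0,0],[0,0,-0.1,0,0,0,0],[0,0,-0.1,0,0,0,0],[0,0,-0.08,0,0,0,0],[0,0,-0.06,0,0,0,0],[0,0,0,0,0,0,0]],
])

```text
clock: 12.6
tcp_pos: [0.4909, -0.1988, 0.2066]
orientation: [0.003, 0.546, 0.838, 0.0]
wrist_force: [1.0, 0.0, -0.0]
finger_gap: 0.085
grip_force: 0.0
```

```bash
python3 look.py w4.png 0.033 cover_mid
```

```text
12.65 [ 0.4903 -0.1985  0.205 ] [0.0015 0.5458 0.8379 0.    ] [-0.5364  0.231  -0.1291  1.2077 -0.0001  0.6183] [ 0.4575 -0.125   0.348 ] [ 0.1311 -0.292  -0.9474]
cover_mid 0.85 [313.4, 166.9] [ 0.4888 -0.1955  0.033 ]
```

View pics/w4.png

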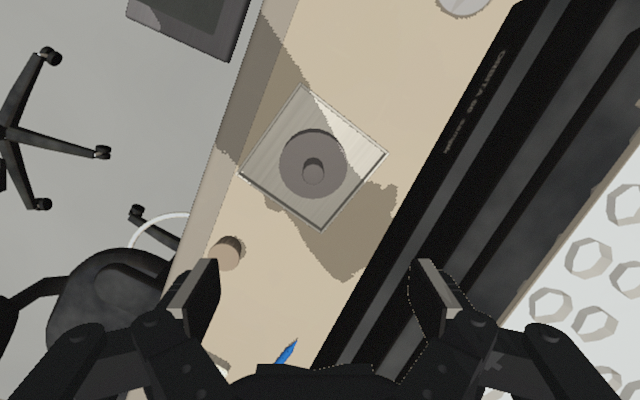

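The cover stands in the tray at (313,165), released and flat. Going back above the collar.

Call:
jog_arm([
  [[0.04,0.016,0,0,0,0,0],[0.08,0.032,0,0,0,0,0],[0.1,0.0405,0,0,0,0,0],[0.1,0.0405,0,0,0,0,0],[0.1,0.0405,0,0,0,0,0],[0.1,0.0405,0,0,0,0,0],[0.1,0.0405,0,0,0,0,0],[0.1,0.0405,0,0,0,0,0],[0.1,0.0405,0,0,0,0,0],[0.1,0.0405,0,0,0,0,0],[0.1,0.0405,0,0,0,0,0],[0.1,0.0405,0,0,0,0,0],[0.05,0.02,0,0,0,0,0],[0.024,0.01,0,0,0,0,0],[0,0,0,0,0,-0.0417,0],[0,0,0,0,0,-0.0417,0],[0,0,0,0,0,-0.0417,0],[0,0,0,0,0,-0.0417,0],[0,0,0,0,0,0,0],[0,0,0,0,0,0,0]],
])

```text
clock: 14.7
tcp_pos: [0.4793, 0.1232, 0.2032]
orientation: [-0.0, 0.312, 0.95, -0.0]
wrist_force: [-0.2, -0.1, 1.0]
finger_gap: 0.0852
grip_force: 0.0
```

```bash
python3 look.py w5.png 0.085 collar_mid; python3 - <<'E'
from h import *
c=shot("wrist")
for d in spotter.cut_out("collar_mid","wrist")[:2]:
    print(d["conf"],d["uv"],atz(c,d["uv"],.09),int(d["region"].sum()))
t=shot("top")
for d in spotter.landmark_of("collar_mid","top")[:2]: print(d,atz(t,d["uv"],.085))
E
```

```text
14.75 [0.4793 0.1233 0.2032] [-0.0002  0.3117  0.9502 -0.0002] [ 0.0896  0.1701 -0.21    1.1912 -0.0003  0.7237] [0.414  0.1706 0.345 ] [ 0.2533 -0.1882 -0.9489]
0.7 [315.8, 188.5] [0.4785622  0.12479079 0.09      ] 4108
{'uv': [259.4, 242.8], 'conf': 0.41} [0.475533   0.12570507 0.085     ]
```

View pics/w5.png

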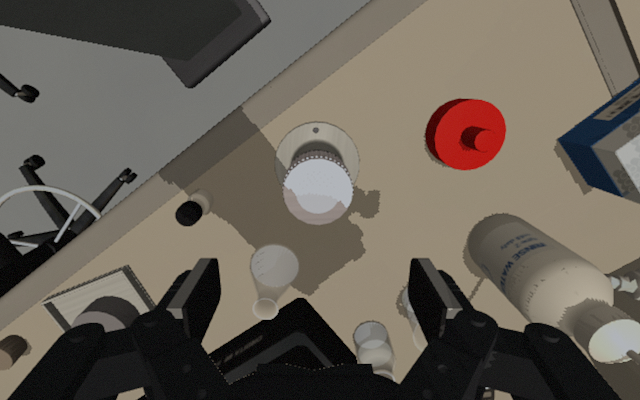

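The picture shows the collar's bright top face centred at about (318,190), with the flask and the vial clear of both fingers.

```bash
python3 - <<'E'
from h import *
c=shot("wrist"); print(atz(c,(318,190),.102), c["fx"])
for d in spotter.landmark_of("holder_shoulder","wrist")[:2]: print(d,atz(c,d["uv"],.06))
E
```

```text
[0.47762245 0.12782846 0.102     ] 328.80026577540053
{'uv': [318.0, 185.3], 'conf': 0.66} [0.48501484 0.12302622 0.06      ]
```

Call:
jog_arm([
  [[0,0.004,0.04,0,0,0,0],[0,0,0.08,0,0,0,0],[0,0,0.1,0,0,0,0],[0,0,0.1,0,0,0,0],[0,0,0.1,0,0,0,0],[0,0,0.06,0,0,0,0],[0,0,0.04,0,0,0,0],[0,0,0.013,0,0,0,0],[0,0,0,0,0,0,0],[0,0,0,0,0,0,30],[0,0,0,0,0,0,60],[0,0,0,0,0,0,90],[0,0,0,0,0,0,120],[0,0,0,0,0,0,150],[0,0,0,0,0,0,200],[0,0,0,0,0,0,255],[0,0,0,0,0,0,255],[0,0,0,0,0,0,255]],
], force=30)

```text
clock: 16.9
tcp_pos: [0.4808, 0.1246, 0.0713]
orientation: [0.001, 0.31, 0.951, 0.0]
wrist_force: [-0.2, 1.0, 6.0]
finger_gap: 0.0551
grip_force: 31.0
```

Call:
jog_arm([
  [[0,0,0,0,0,0,255],[0,0,0,0,0,0,255],[0,0,0.004,0,0,0,255],[0,0,0,0,0,0,255]],
], force=50)

```text
clock: 17.3
tcp_pos: [0.4808, 0.1246, 0.0713]
orientation: [0.001, 0.31, 0.951, 0.0]
wrist_force: [-3.4, -1.0, 14.7]
finger_gap: 0.0542
grip_force: 51.9
```

Call:
jog_arm([
  [[0,0,0,0,0,0.0222,255],[0,0,0,0,0,0.0222,255],[0,0,0,0,0,0.0222,255],[0,0,0,0,0,0.0222,255],[0,0,0,0,0,0.0222,255],[0,0,0,0,0,0,255]],
])

```text
clock: 17.9
tcp_pos: [0.4819, 0.1247, 0.0714]
orientation: [0.002, 0.471, 0.882, 0.001]
wrist_force: [-1.4, -0.2, 12.4]
finger_gap: 0.0544
grip_force: 51.6
```

```bash
python3 -c "
from h import *
s=env.get_state();print(s['tcp_pos'],s['wrist_force'],s['ft_torque'],s['joint_pos'])"
```

```text
[0.48190069 0.12467574 0.07135193] [-1.35137161 -0.17132916 12.43191305] [-0.03844862  0.31889809 -0.11937667] [ 9.18795405e-02  2.73042963e-01 -4.24559194e-01  8.68800390e-01
 -2.15474367e-04  1.07286611e+00]
```

Call:
jog_arm([
  [[0,0,0,0,0,0.0139,255],[0,0,0,0,0,0.0139,255],[0,0,0,0,0,0.0139,255],[0,0,0,0,0,0.0139,255],[0,0,0,0,0,0,255]],
])

```text
clock: 18.4
tcp_pos: [0.4817, 0.1244, 0.0713]
orientation: [0.002, 0.546, 0.838, 0.001]
wrist_force: [-1.1, -1.2, 12.8]
finger_gap: 0.0542
grip_force: 51.6
```

Call:
jog_arm([
  [[0,0,0,0,0,0.0139,255],[0,0,0,0,0,0.0139,255],[0,0,0,0,0,0.0139,255],[0,0,0,0,0,0.0139,255],[0,0,0,0,0,0,255]],
])

```text
clock: 18.9
tcp_pos: [0.4811, 0.1244, 0.0713]
orientation: [0.001, 0.617, 0.787, 0.001]
wrist_force: [-2.6, -0.7, 13.9]
finger_gap: 0.0541
grip_force: 51.7
```

Call:
jog_arm([
  [[0,0,0,0,0,0.0139,255],[0,0,0,0,0,0.0139,255],[0,0,0,0,0,0.0139,255],[0,0,0,0,0,0.0139,255],[0,0,0,0,0,0,255]],
])

```text
clock: 19.4
tcp_pos: [0.4807, 0.1243, 0.0713]
orientation: [0.001, 0.683, 0.73, 0.001]
wrist_force: [-4.3, -1.5, 14.8]
finger_gap: 0.0545
grip_force: 51.8
```

Call:
jog_arm([
  [[0,0,0,0,0,0.0139,255],[0,0,0,0,0,0.0139,255],[0,0,0,0,0,0.0139,255],[0,0,0,0,0,0.0139,255],[0,0,0,0,0,0,255]],
])

```text
clock: 19.9
tcp_pos: [0.4803, 0.1242, 0.0709]
orientation: [0.001, 0.744, 0.668, 0.0]
wrist_force: [-4.6, -1.8, 13.3]
finger_gap: 0.0544
grip_force: 51.7
```

Call:
jog_arm([
  [[0,0,0,0,0,0.0139,255],[0,0,0,0,0,0.0139,255],[0,0,0,0,0,0,255]],
])

```text
clock: 20.2
tcp_pos: [0.48, 0.1241, 0.0702]
orientation: [0.001, 0.773, 0.635, -0.0]
wrist_force: [-1.6, -1.8, 7.0]
finger_gap: 0.0547
grip_force: 51.2
```

It's dropping: z is down 1.1 mm and the force has eased. Pushing down in small steps.

Call:
jog_arm([
  [[0,0,0.004,0,0,0.008,255],[0,0,0.004,0,0,0,255],[0,0,0.004,0,0,0,255],[0,0,0,0,0,0,255]],
])

```text
clock: 20.6
tcp_pos: [0.4796, 0.1246, 0.0663]
orientation: [-0.0, 0.78, 0.625, -0.0]
wrist_force: [-3.4, -0.3, 4.5]
finger_gap: 0.0541
grip_force: 53.5
```

Call:
jog_arm([
  [[0,0,0.004,0,0,0,255],[0,0,0.004,0,0,0,255],[0,0,0.004,0,0,0,255],[0,0,0.004,0,0,0,255],[0,0,0,0,0,0,255],[0,0,0,0,0,0,255]],
], force=70)

```text
clock: 21.2
tcp_pos: [0.4796, 0.1246, 0.0635]
orientation: [-0.0, 0.78, 0.625, -0.0]
wrist_force: [-8.4, -1.2, 16.8]
finger_gap: 0.0535
grip_force: 74.9
```

Call:
jog_arm([
  [[0,0,0.003,0,0,0,255],[0,0,0,0,0,0,255],[0,0,0,0,0,0,255],[0,0,0,0,0,0,255]],
])

```text
clock: 21.6
tcp_pos: [0.4796, 0.1246, 0.0635]
orientation: [0.0, 0.78, 0.625, 0.0]
wrist_force: [-8.8, -1.0, 21.7]
finger_gap: 0.0537
grip_force: 75.5
```

```bash
python3 - <<'E'
from h import *
w=shot("wrist"); s=shot("side"); print(env.get_state()["wrist_force"])
for d in spotter.landmark_of("cover_mid","side")[:3]: print(d["uv"],d["conf"],atz(s,d["uv"],.033))
b=cv2.resize(s["pixels"][140:240,230:350,::-1],None,fx=4,fy=4,interpolation=cv2.INTER_CUBIC)
a=w["pixels"][100:400,170:470,::-1]
cv2.imwrite("pics/m6.png",np.hstack([b,cv2.copyMakeBorder(a,0,100,0,0,cv2.BORDER_CONSTANT)]))
E
```

```text
[-9.79443851 -0.55070544 21.50088009]
[290.7, 276.0] 0.88 [ 0.48950231 -0.18775844  0.033     ]
[308.4, 176.5] 0.56 [0.53502804 0.2552991  0.033     ]
```

View pics/m6.png

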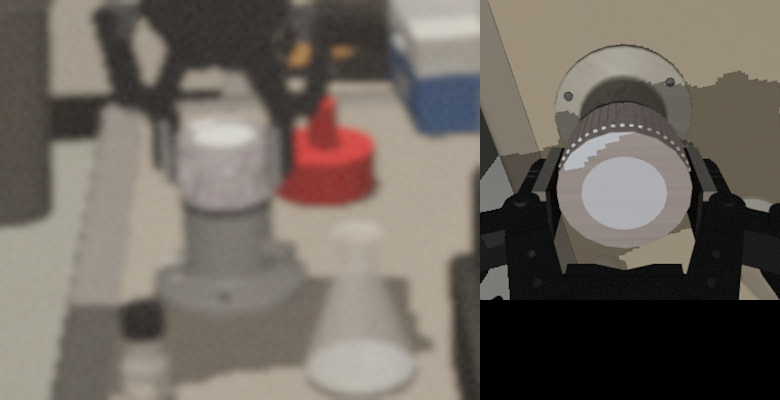

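The collar sits right on the column in the side crop, at about (225,165), and stays held, with the flask and the vial untouched. The last push raised the force from 17 to 22 N without any movement, 7.8 mm below where it started, so the collar is home.

```bash
python3 -c "
from h import *
print(ticket.hand_in())"
```

```text
the job is handed in; nothing more can be done
None
```

I handed the job in at about 22 s of the 64 s limit. The cover stands released in the tray, and the collar is over the lugs and pushed home, still held with about 75 N of grip and 21 N of downward push; the hand-in returned no verdict.

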